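# Load a ceramic block from the sloping pocket tray into the turntable clamp

### The job

Draw the blue-ended ceramic block out of its sloping pocket, stand it upright, blue end up, on the turntable jig's bed, square between the jaws and near the middle of their width, and let go of it. Then push the orange plate to slide the jaw up until the block is nipped firmly against the fixed jaw, without ramming it: the ceramic chips. Leave the other blocks in their pockets and everything else where it is.

Things in the scene. Friction and masses are not known exactly. Their poses are not given: they have to be found in the camera images.
- block_blue: the wanted ceramic milling block: ivory square bar 16 x 16 mm, 44 mm long, about 40 g, top 5 mm blue. Origin: centre of its lower end; z along its length to the blue end, x and y normal to its sides. It starts 18 mm deep in one of the tray's three pockets, leaning with them, 26 mm proud; x then points up the slope, y along the row. A squeeze of 20 to 40 N holds it
- block_green: same block with a green end, in another pocket; stays there
- block_red: same block with a red end, in another pocket; stays there
- pocket_tray: fixed grey pocket tray on a dark stand. Origin: on the bench below mouth; z up, y along the row of pockets. Its face (64 mm up the slope, 136 mm along y) faces the robot's side: the pockets' axis leans 0.6 rad from vertical towards -x, so blocks come out along (-0.565, 0, 0.825) in this frame
- mouth (a point): centre of the middle pocket's mouth, on the tray's face, 66 mm above the bench; axes as pocket_tray. Mouths lie at y = -40, 0, +40 mm; pockets 18 mm square, 18 mm deep, no lip. Neighbouring blocks stand 24 mm apart face to face, too close for fingers between them; up and down the slope a block's sides are free
- seat (a point): where the centre of the block's lower end lies when clamped, on the flat aluminium jig bed, 38 mm above the bench. z up; x from sliding to fixed jaw. Fixed steel jaw: face at x = +8 mm, 40 mm wide (y), 16 mm high and thick; bed 50 mm wide. The jig is on a white enamel turntable (brake on, does not turn; 210 mm across, top 30 mm above the bench) with its axis at x = -12 mm
- jaw_push (a point): top middle of the rear face (normal -x) of the orange push plate, 32.5 mm above the bed; axes as seat. Plate 8 mm thick, 40 mm wide, 32 mm high, down to the bed; push its rear face along +x. It drives the jaw ahead of it (40 mm wide, 16 mm high, gripping face 50 mm ahead of the plate's rear face) through a spring: gives at 2.4 N, then 3 N per mm, solid after 5 mm
- jaw (a joint): travel of the sliding jaw along seat's +x, m. 0: fully open, 50 mm between jaws; 0.034: touches a seated block; stop at 0.046. Starts between 0 and 0.010, slides with 1.5 N of friction, stays where left, no lock: nip the block by pressing the plate with about 6 to 12 N, held for a moment; above 40 N the ceramic chips
- flask: brass denture flask, 90 x 92 x 64 mm, bystander; origin under its centre
- impression_tray: chrome perforated impression tray, 100 x 66 x 14 mm, bystander; origin under it
- shade_guide: shade guide: blue tabs with tooth-coloured tips in a steel holder, 45 x 160 x 78 mm, bystander; origin under its centre
- dappen: squat amber glass dappen dish, 38 mm across, 24 mm high, bystander; origin under its centre
- wax_knife: wax knife, black round handle and steel blade, 172 mm long, lying flat, bystander; origin midway

How it is judged (in metres and radians):
On the way, in this order (a step that is already met when the one before it is completed fails the run):
1. the blue-ended block is out of its pocket, clear of the tray (distance of block_blue from where it was at the start of the episode above 0.03 m and contact force between block_blue and pocket_tray below 0.01 N), for 0.1 s.
2. the block stands upright on the bed between the jaws, let go of (x of block_blue in the frame of seat between -0.034 and 0.004 m and y of block_blue in the frame of seat between -0.014 and 0.014 m and z of block_blue in the frame of seat between -0.003 and 0.003 m and angle between block_blue's own z axis and vertical below 0.1 rad and contact force between block_blue and the fingers below 0.01 N and linear speed of block_blue below 0.02 m/s), for 0.2 s.
3. the jaw presses the block against the fixed jaw with at least 2 N (contact force between jaw and block_blue above 2 N and value of joint jaw above 0.032 m), for 0.1 s.
At the end, for the whole second after the job is handed in: The blue-ended block stands upright (within 0.06 rad, blue end up) on the bed, square to the jaws (0.08 rad), against the fixed jaw (within 2.5 mm) and within 10 mm of the jig's middle line, at rest, with the sliding jaw against it (jaw travel 32.5 to 35.5 mm) (x of block_blue in the frame of seat between -0.0025 and 0.0025 m and y of block_blue in the frame of seat between -0.01 and 0.01 m and z of block_blue in the frame of seat between -0.003 and 0.003 m and angle between block_blue's own z axis and vertical below 0.06 rad and (angle between the x axis of block_blue and the x axis of seat, either way round below 0.08 rad or angle between the y axis of block_blue and the x axis of seat, either way round below 0.08 rad) and value of joint jaw between 0.0325 and 0.0355 m and linear speed of block_blue below 0.01 m/s); the robot touches nothing.
It fails at once if the sliding jaw rams the block with more than 40 N, or jig and jaws together press on it with more than 80 N (contact force between block_blue and turntable above 80 N or contact force between block_blue and jaw above 40 N).
It fails at once if another block is moved by more than 12 mm (distance of any of block_green, block_red from where it was at the start of the episode above 0.012 m).
It fails at once if a bystander is moved by more than 30 mm (distance of any of flask, impression_tray, shade_guide, dappen, wax_knife from where it was at the start of the episode above 0.03 m).
It also fails if it takes over 51 s, if anything falls off the work surface, if the arm or the gripper's body presses on something with over 40 N, if the wrist force passes 120 N, or if a joint passes its speed limit or range.

### The arm

A 6-joint arm with a two-finger parallel gripper is mounted at the origin on the work surface. World frame = base frame: x ahead of the robot, y to its left, z up, the work surface at z = 0. Lengths are in m, angles in degrees, forces in N, time in s.
With the tool pointing down it reaches from about 0.25 to 0.775 m from the base axis. Payload 8.9 kg.
Tool frame: the origin (TCP) lies at the very end of the fingers, on their centre line; the grasp point (between the pads) lies 19 mm behind it (env.grip_point_offset is the distance from the TCP to the grasp point, in m); z points along the fingers, y is the line along which they close (so a half turn about z gives the same grasp; the last joint's range is limited). The gripper opens to 85 mm and grips with 20 to 120 N. Pads are 22 mm wide; open, the fingers measure 114 mm over their backs; the gripper's body (76 mm by 85 mm) begins 54 mm behind the grasp point. The pads swing forward as they close: fully open they stand 13 mm farther back than shut.
Start: joints at [63.008, 16.656, -8.789, 64.555, 0, 82.019], TCP at [0.171, 0.496, 0.231] pointing down, gripper open.
Joint ranges: [-144.48, 144.48], [-52.06, 99.96], [-74.48, 78.29], [-112.23, 115.85], [-86.99, 84.42], [-180, 180]. Speed limits (degrees/s): [127.2, 127.2, 159.86, 180, 180, 180].

### API

Orientations are given as [roll, pitch, yaw] about the fixed x, y, z axes, in that order (R = Rz(yaw) Ry(pitch) Rx(roll)).
In Python, from rig import get_state, optics, workorder, env gives the robot as it stands.
- The arm moves only by the shell command python3 -m pendant 'ROWS' [OPENING]. ROWS is JSON, a list of rows, each a list of 2 entries, a list of its own where there are three numbers: the shift along the tool's x, y, z in cm, then the turn, a rotation vector about the tool's x, y, z in rad. A call has 1 to 12 rows; each row is the pose to reach, as a shift and turn from the pose commanded when the call began, along the tool's axes at that moment; what a row does not reach only later rows make up. A row lasts 1/10 s, in which the tool goes at most 50 mm and 8.59 degrees, less where a joint would pass 70% of its speed; a pose out of reach is approached as far as the arm can. A call with a gripper value outside its range is refused whole. OPENING is the finger opening in cm, from 0 to 8.54, set as the call begins (- or left out, the last holds). The fingers move at their own pace and stop on an object; the grip force is fixed at half the most. Time passes only in rows, so rows that repeat a pose let the fingers close. It gives the time, the measured TCP pose, the force, the opening and the grip force at its end, in the units of the state.
- get_state(): the state, without advancing time (a new reading comes with each control period).
- optics.grab_frame(name): name is "scene" or "top" or "wrist"; returns (picture, depth): 384x512x3 uint8, blue, green, red; 384x512 float32, m along the optical axis (not along the pixel's ray), 0 where there is no reading.
- optics.get_calibration(name): a dict with "intrinsics" (3x3 intrinsics, pixels), "dist_coeffs" ([k1, k2, p1, p2, k3] as OpenCV has them; the pictures are not rectified), "R" (3x3) and "t" (3): a world point X has camera coordinates R X + t. Camera axes: x right, y down, z forward; pixel columns grow to the right and rows downward; lengths in m; the calibration is good to about 2 mm. A picture is of the moment at which its call begins: read the wrist's pose just before it. get_calibration takes no time and is no camera call; for the wrist camera it gives the pose at the moment of the call.
- workorder.job_done(): hands the job in; it is judged then, once.
The state is a dict: "t": time; "q": joint angles; "joint_velocities": joint speeds; "joint_torque": joint torques, N m; "ee_pos": TCP position; "ee_rot": TCP orientation; "force": force on the tool from outside, world axes, zero at the start; "ft_torque": the same for the moment, N m; "finger_gap": finger opening in m; "gripper_force": force on a finger pad.
Only numpy, scipy, OpenCV 4.12 (cv2) and the standard library are available. Lean on these libraries where they do the work, as an engineer would, in place of code of your own. Each camera call takes 0.05 s, during which the arm holds its last target. There are 200 camera calls.

## Working session

There is one attempt and no reset: what is moved stays moved. The work goes in short steps, Python scripts to look and compute and a shell command to move; the robot and the scene stay as the last step left them, time stands still between calls to the robot, and variables do not carry over. Pictures are saved under pics/ and viewed, at most 12 in all, crops included, and the job is handed in when it is done.

```bash
mkdir -p pics; ls; cat > h.py <<'E'
import numpy as np, cv2
from rig import get_state, optics, workorder, env
from scipy.spatial.transform import Rotation as Ro
def grab(n):
    c=optics.get_calibration(n); p,d=optics.grab_frame(n); return p,d,c
def world(u,v,d,c):
    u=np.atleast_1d(u).astype(float);v=np.atleast_1d(v).astype(float)
    k=np.array(c["intrinsics"]);n=cv2.undistortPoints(np.stack([u,v],-1)[:,None],k,np.array(c["dist_coeffs"]))[:,0]
    z=np.atleast_1d(d); X=np.c_[n*z[:,None],z]
    return (X-np.array(c["t"]))@np.array(c["R"])
def cloud(d,c):
    v,u=np.mgrid[:384,:512]; return world(u.ravel(),v.ravel(),d.ravel(),c).reshape(384,512,3)
def pose():
    s=get_state(); return np.array(s["ee_pos"]),Ro.from_euler('xyz',s["ee_rot"],degrees=True),s
E
python3 - <<'E'
from h import *
for n in("scene","top"):
    p,d,c=grab(n); cv2.imwrite(f"pics/{n}.png",p); np.savez(f"{n}.npz",p=p,d=d,**{k:np.array(v) for k,v in c.items()})
    print(n,(-np.array(c["R"]).T@c["t"]).round(3),(d>0).mean())
print(get_state())
E
```

```text
pics
scene [ 1.22  -0.584  1.006] 0.9961191813151041
top [0.473 0.004 1.323] 0.9958699544270834
{'t': 0.1, 'q': array([ 6.30096132e+01,  1.66859712e+01, -8.82556056e+00,  6.45531218e+01,
        8.91473123e-05,  8.20167852e+01]), 'joint_velocities': array([ 0.08637388, -0.12958624,  0.02437689,  0.00625938,  0.07279531,
        0.13470893]), 'joint_torque': array([ 1.51865548e-03, -5.37978601e+01,  3.31920254e+01,  9.36555793e-03,
       -1.72145369e-04,  8.00084564e-06]), 'ee_pos': array([0.17082854, 0.49603904, 0.23079498]), 'ee_rot': array([-1.79935985e+02, -9.06755995e-03,  1.60992823e+02]), 'force': array([-0.28509328,  0.4816221 ,  0.02752832]), 'ft_torque': array([ 0.01733405, -0.01618182,  0.02090838]), 'gripper_force': 0.0, 'finger_gap': 0.08537433510224444}
```

View pics/scene.png

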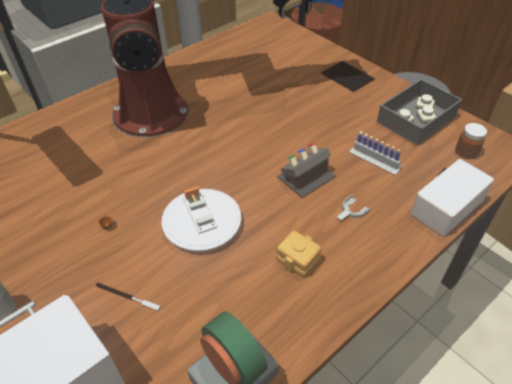

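View pics/top.png

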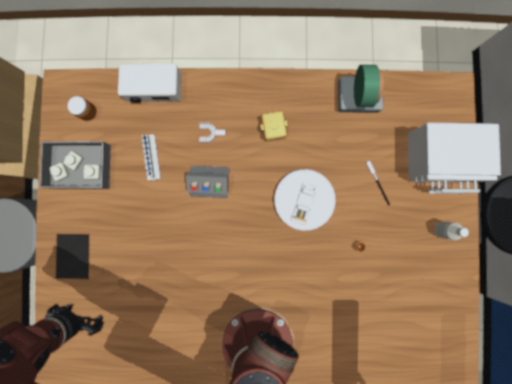

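The scene view shows the turntable with jig at about (202,218) and the tray at (305,170). In the top view the tray is at about (207,182), with its ends ordered red, blue, green from left to right. The turntable is at (305,200), with the orange plate at its lower end (295,217).

```bash
python3 - <<'E'
from h import *
z=np.load("top.npz");p,d=z["p"],z["d"];P=cloud(d,z)
cv2.imwrite("pics/topc.png",np.hstack([cv2.resize(p[155:210,180:235],(385,385),interpolation=cv2.INTER_CUBIC),cv2.resize(p[167:233,272:338],(385,385),interpolation=cv2.INTER_CUBIC)]))
h=cv2.cvtColor(p,cv2.COLOR_BGR2HSV)
roi=lambda m,a,b,c,e:(lambda o:(o.__setitem__((slice(a,b),slice(c,e)),m[a:b,c:e]),o)[1])(np.zeros_like(m))
H,S,V=h[...,0].astype(int),h[...,1],h[...,2]
tr=lambda m:roi(m,160,205,180,235)
for n,m in(("red",tr(((H<10)|(H>170))&(S>110)&(V>90))),("blue",tr((H>95)&(H<130)&(S>90))),("green",tr((H>45)&(H<90)&(S>80)))):
    print(n,m.sum(),np.median(P[m],0).round(4) if m.any() else 0,[a.mean().round(1) for a in np.nonzero(m)])
# turntable
m=roi((S<60)&(V>150)&(abs(P[...,2]-.03)<.012),165,240,265,345).astype(np.uint8)
cs,_=cv2.findContours(m,0,1);c=max(cs,key=cv2.contourArea);e=cv2.fitEllipse(cv2.convexHull(c));print(e)
print("tt",world(e[0][0],e[0][1],P[...,2][0:1,0]*0+d[int(e[0][1])-25,int(e[0][0])],z).round(4))
# points high
for nm,(a,b,c2,e2) in(("jig",(170,230,275,335)),("tray",(155,210,180,235))):
    Q=P[a:b,c2:e2].reshape(-1,3)
    for lo,hi in((.034,.045),(.045,.06),(.06,.08),(.08,.12)):
        q=Q[(Q[:,2]>lo)&(Q[:,2]<hi)]
        if len(q)>5: print(nm,lo,len(q),q.mean(0).round(4),cv2.minAreaRect((q[:,:2]*1000).astype(np.float32)))
E
```

```text
red 20 [0.5383 0.2169 0.0866] [np.float64(188.1), np.float64(192.8)]
blue 21 [0.5353 0.1764 0.0862] [np.float64(188.8), np.float64(205.0)]
green 18 [0.5353 0.1366 0.0882] [np.float64(189.3), np.float64(217.0)]
((304.6564025878906, 199.5780029296875), (59.21575927734375, 60.06855773925781), 93.02061462402344)
tt [[ 0.5036 -0.1611  0.0272]]
jig 0.034 505 [ 0.4967 -0.1584  0.0373] ((501.4112854003906, -162.6106414794922), (186.06954956054688, 182.71987915039062), 53.363582611083984)
jig 0.045 151 [ 0.4893 -0.1569  0.0517] ((488.97381591796875, -156.39767456054688), (39.39653778076172, 101.25462341308594), 71.65547180175781)
jig 0.06 30 [ 0.443  -0.1413  0.0701] ((483.6757507324219, -152.61415100097656), (37.92024230957031, 98.42414855957031), 73.03421020507812)
tray 0.034 9 [0.5335 0.1542 0.0422] ((526.4900512695312, 173.274169921875), (25.96129608154297, 138.92572021484375), 10.338141441345215)
tray 0.045 168 [0.5341 0.1716 0.0532] ((556.8177490234375, 174.13304138183594), (135.12362670898438, 66.6590805053711), 87.18313598632812)
tray 0.06 457 [0.5646 0.1739 0.0718] ((559.1762084960938, 174.73818969726562), (136.50340270996094, 60.81690979003906), 87.87409973144531)
tray 0.08 178 [0.5562 0.1744 0.0844] ((554.5572509765625, 174.65521240234375), (133.49168395996094, 52.312408447265625), 88.18669891357422)
```

View pics/topc.png

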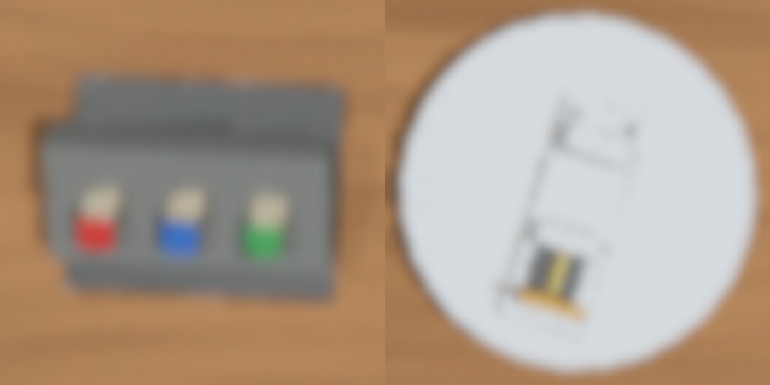

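The left crop confirms the order red, blue, green, with the blue top at about (180,240). The right crop shows the orange plate at (550,300) and the fixed jaw near (595,135), on an almost white jig. Next I'll work out the pre-grasp move.

```bash
cat >> h.py <<'E'
def rel(Pt,Rt):
    p,R,s=pose(); dR=(R.inv()*Rt).as_rotvec()
    print("shift cm",(R.inv().apply(np.array(Pt)-p)*100).round(2),"rot",dR.round(4),"deg",np.degrees(np.linalg.norm(dR)).round(1),"dist",np.linalg.norm(Pt-p).round(3))
def trayR(yaw):
    b=Ro.from_euler('z',yaw,degrees=True); a=b.apply([-np.sin(.6),0,np.cos(.6)])
    return Ro.from_matrix(np.c_[b.apply([0,1,0]),b.apply([np.cos(.6),0,np.sin(.6)]),-a]),a
def jigR(yaw): return Ro.from_euler('xyz',[180,0,yaw+180],degrees=True)
E
python3 - <<'E'
from h import *
R,a=trayR(-2.1); rel(np.array([.535,.1765,.0875])+.075*a,R)
p,R,s=pose();c=optics.get_calibration("wrist");C=-np.array(c["R"]).T@c["t"]
print("cam in tool",R.inv().apply(C-p).round(4),"axis",R.inv().apply(np.array(c["R"])[2]).round(3)); print(dir(env),env.grip_point_offset)
E
```

```text
shift cm [-40.79 -19.57   8.15] rot [-0.5165 -0.3815  1.2353] deg 79.8 dist 0.46
cam in tool [ 8.350e-02 -1.000e-04 -1.431e-01] axis [-0.321  0.     0.947]
['MotionError', '__class__', '__delattr__', '__dict__', '__dir__', '__doc__', '__eq__', '__format__', '__ge__', '__getattribute__', '__getstate__', '__gt__', '__hash__', '__init__', '__init_subclass__', '__le__', '__lt__', '__module__', '__ne__', '__new__', '__reduce__', '__reduce_ex__', '__repr__', '__setattr__', '__sizeof__', '__str__', '__subclasshook__', '__weakref__', 'grip_point_offset'] 0.0187
```

```bash
R='[[-40.79,-19.57,8.15],[-0.5165,-0.3815,1.2353]]'; python3 -m pendant '[[[-40.8,-19.6,8.1],[-0.5165,-0.3815,1.2353]],[[-40.8,-19.6,8.1],[-0.5165,-0.3815,1.2353]],[[-40.8,-19.6,8.1],[-0.5165,-0.3815,1.2353]],[[-40.8,-19.6,8.1],[-0.5165,-0.3815,1.2353]],[[-40.8,-19.6,8.1],[-0.5165,-0.3815,1.2353]],[[-40.8,-19.6,8.1],[-0.5165,-0.3815,1.2353]],[[-40.8,-19.6,8.1],[-0.5165,-0.3815,1.2353]],[[-40.8,-19.6,8.1],[-0.5165,-0.3815,1.2353]],[[-40.8,-19.6,8.1],[-0.5165,-0.3815,1.2353]],[[-40.8,-19.6,8.1],[-0.5165,-0.3815,1.2353]],[[-40.8,-19.6,8.1],[-0.5165,-0.3815,1.2353]],[[-40.8,-19.6,8.1],[-0.5165,-0.3815,1.2353]]]' 5
python3 - <<'E'
from h import *
R,a=trayR(-2.1); rel(np.array([.535,.1765,.0875])+.075*a,R)
E
```

```text
t: 1.3
ee_pos: [0.4924, 0.1783, 0.15]
ee_rot: [145.7, -0.0, 88.0]
force: [0.7, 0.4, 1.2]
finger_gap: 0.0502
gripper_force: 0.0
shift cm [-0.03 -0.01  0.07] rot [-0.0009 -0.0011  0.0007] deg 0.1 dist 0.001
```

```bash
python3 - <<'E'
from h import *
p,d,c=grab("wrist"); cv2.imwrite("pics/w1.png",p); np.savez("w1.npz",p=p,d=d,**{k:np.array(v) for k,v in c.items()})
P=cloud(d,c);h=cv2.cvtColor(p,cv2.COLOR_BGR2HSV);H,S,V=[h[...,i].astype(int) for i in range(3)]
ok=(d>0)&(d<.4)&(abs(P[...,2]-.08)<.03)&(abs(P[...,0]-.54)<.04)&(abs(P[...,1]-.176)<.07)
R,a=trayR(-2.1); B=R.as_matrix() # cols: y along row, x upslope, -axis
for n,m in(("red",((H<8)|(H>172))&(S>120)),("blue",(H>95)&(H<130)&(S>100)),("green",(H>45)&(H<90)&(S>80))):
    m=m&ok
    m=cv2.erode(m.astype(np.uint8),np.ones((3,3)))>0
    q=P[m]@B
    if not len(q): print(n,0);continue
    top=q[:,2]<q[:,2].min()+.004 if 0 else q[:,2]<np.percentile(q[:,2],30)+.002
    t=q[top]; mid=np.array([(np.percentile(t[:,i],1)+np.percentile(t[:,i],99))/2 for i in (0,1)]+[np.median(t[:,2])])
    print(n,m.sum(),"tray coords row,slope,-axis mm",(mid*1000).round(1),"ext",(np.ptp(t,axis=0)*1000).round(1),"world",(B@mid).round(4))
E
```

```text
red 325 tray coords row,slope,-axis mm [235.4 486.5 227.3] ext [15.  14.7  3.2] world [0.5381 0.2158 0.0871]
blue 248 tray coords row,slope,-axis mm [195.1 486.7 227.1] ext [14.6 13.8  3. ] world [0.5367 0.1755 0.0873]
green 231 tray coords row,slope,-axis mm [155.8 486.4 227.1] ext [14.7 13.7  3.1] world [0.535  0.1362 0.0872]
```

View pics/w1.png

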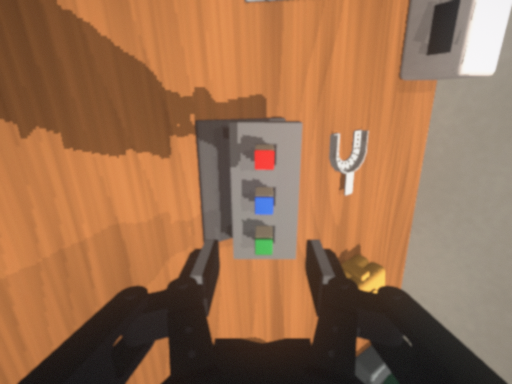

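The wrist view shows the three ends at (264,159) red, (264,205) blue and (264,247) green, midway between the fingers. The measured blue top agrees with the first estimate to within 2 mm.

```bash
python3 - <<'E'
from h import *
R,a=trayR(-2.1); rel(np.array([.5367,.1755,.0873])-.022*a,R)
E
```

```text
shift cm [-0.18  0.09  9.91] rot [-0.0002 -0.0016  0.0011] deg 0.1 dist 0.099
```

```bash
python3 -m pendant '[[[-0.1,0.1,2],[0,0,0]],[[-0.18,0.1,4],[0,0,0]],[[-0.18,0.1,5.5],[0,0,0]],[[-0.18,0.1,7],[0,0,0]],[[-0.18,0.1,8],[0,0,0]],[[-0.18,0.1,9],[0,0,0]],[[-0.18,0.1,9.5],[0,0,0]],[[-0.18,0.1,9.8],[0,0,0]],[[-0.18,0.1,9.8],[0,0,0]]]' &&
python3 -m pendant '[[[0,0,0],[0,0,0]],[[0,0,0],[0,0,0]],[[0,0,0],[0,0,0]],[[0,0,0],[0,0,0]],[[0,0,0],[0,0,0]],[[0,0,0],[0,0,0]]]' 1
```

```text
t: 2.25
ee_pos: [0.549, 0.1745, 0.0699]
ee_rot: [145.6, -0.1, 87.9]
force: [-0.3, 0.4, 1.7]
finger_gap: 0.0497
gripper_force: 0.0
t: 2.85
ee_pos: [0.549, 0.1745, 0.0705]
ee_rot: [145.6, -0.1, 87.9]
force: [-4.4, -0.3, 4.0]
finger_gap: 0.0146
gripper_force: 58.4
```

```bash
python3 -m pendant '[[[0,0,-0.3],[0,0,0]],[[0,0,-0.8],[0,0,0]],[[0,0,-1.4],[0,0,0]],[[0,0,-2],[0,0,0]],[[0,0,-3],[0,0,0]],[[0,0,-4],[0,0,0]],[[0,0,-6],[0,0,0]],[[0,0,-8],[0,0,0]],[[0,0,-10],[0,0,0]],[[0,0,-11],[0,0,0]],[[0,0,-11],[0,0,0]],[[0,0,-11],[0,0,0]]]' &&
python3 - <<'E'
from h import *
print(get_state()["finger_gap"],get_state()["gripper_force"],get_state()["force"])
p,d,c=grab("wrist")
s=p
cv2.imwrite("pics/w2.png",p)
seat=np.array([.515,-.165,.038]); rel(seat+[0,0,.19],jigR(-18.3))
E
```

```text
t: 4.05
ee_pos: [0.487, 0.1767, 0.1613]
ee_rot: [145.5, -0.1, 87.9]
force: [0.2, -0.8, -0.6]
finger_gap: 0.0147
gripper_force: 58.6
0.01472957201665041 58.56023848056793 [ 0.23057094 -0.84019276 -0.55034294]
shift cm [-34.02   7.18  -3.28] rot [ 0.5149  0.3852 -1.2472] deg 80.4 dist 0.349
```

View pics/w2.png

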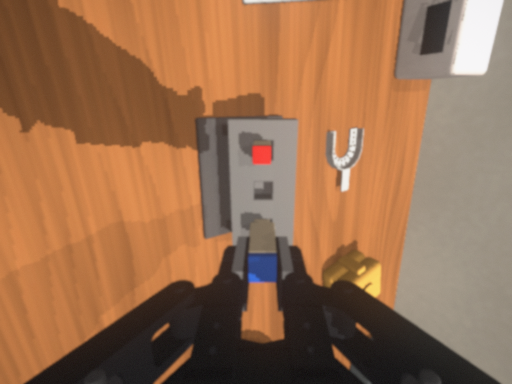

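The wrist view shows the block held between the pads, with its blue end at (262,267). The middle pocket at (262,189) is empty and red is still in place. Now I'll carry it over the jig.

```bash
python3 -m pendant '[[[-5,1,-2],[0,0,0]],[[-34,7.2,-3.3],[0.5149,0.3852,-1.2472]],[[-34,7.2,-3.3],[0.5149,0.3852,-1.2472]],[[-34,7.2,-3.3],[0.5149,0.3852,-1.2472]],[[-34,7.2,-3.3],[0.5149,0.3852,-1.2472]],[[-34,7.2,-3.3],[0.5149,0.3852,-1.2472]],[[-34,7.2,-3.3],[0.5149,0.3852,-1.2472]],[[-34,7.2,-3.3],[0.5149,0.3852,-1.2472]],[[-34,7.2,-3.3],[0.5149,0.3852,-1.2472]],[[-34,7.2,-3.3],[0.5149,0.3852,-1.2472]],[[-34,7.2,-3.3],[0.5149,0.3852,-1.2472]],[[-34,7.2,-3.3],[0.5149,0.3852,-1.2472]]]' && python3 -m pendant '[[[0,0,0],[0,0,0]],[[0,0,0],[0,0,0]]]' &&
python3 - <<'E'
from h import *
p,d,c=grab("wrist"); cv2.imwrite("pics/w3.png",p); np.savez("w3.npz",p=p,d=d,**{k:np.array(v) for k,v in c.items()})
E
```

```text
t: 5.3
ee_pos: [0.5157, -0.1652, 0.2269]
ee_rot: [-179.9, -0.2, 162.0]
force: [0.5, 0.1, -0.1]
finger_gap: 0.0149
gripper_force: 58.6
t: 5.5
ee_pos: [0.5151, -0.1647, 0.2274]
ee_rot: [180.0, -0.1, 161.6]
force: [-0.6, 0.1, -0.9]
finger_gap: 0.0144
gripper_force: 58.6
```

View pics/w3.png

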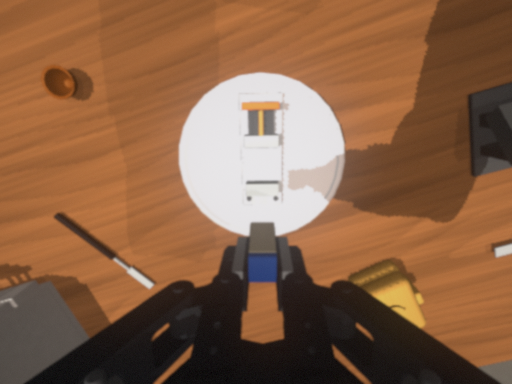

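The wrist view shows the turntable centred near (262,155), with the orange plate at (261,105), the sliding jaw's edge near row 140 and the fixed jaw at (263,188). The held block hangs at (262,240).

```bash
python3 - <<'E'
from h import *
z=np.load("w3.npz");p,d=z["p"],z["d"];P=cloud(d,z)
h=cv2.cvtColor(p,cv2.COLOR_BGR2HSV);H,S,V=[h[...,i].astype(int) for i in range(3)]
m=np.zeros((384,512),bool);m[60:250,170:350]=1
o=m&(H>8)&(H<25)&(S>170)&(P[...,2]>.058)&(P[...,2]<.085)
q=P[o];r=cv2.minAreaRect((q[:,:2]*1000).astype(np.float32));print("orange",len(q),q.mean(0).round(4),q[:,2].max().round(4),r)
w=(S<70)&(V>120)&m
cs,_=cv2.findContours((w&(P[...,2]<.035)&(P[...,2]>.02)).astype(np.uint8),0,1);c=max(cs,key=cv2.contourArea)
c=c[:,0]; c=c[c[:,1]<215]
q=world(c[:,0],c[:,1],d[c[:,1],c[:,0]],z); q=q[abs(q[:,2]-.03)<.008]
from scipy.optimize import least_squares
f=least_squares(lambda v:np.hypot(q[:,0]-v[0],q[:,1]-v[1])-v[2],[.5,-.16,.1],loss='soft_l1',f_scale=.002);print("tt",f.x.round(4),q[:,2].mean())
y=np.radians(-18.3);ex=np.array([np.cos(y),np.sin(y)]);ey=np.array([-ex[1],ex[0]])
Q=P[m&(P[...,2]<.09)];L=np.c_[(Q[:,:2]-f.x[:2])@np.c_[ex,ey],Q[:,2]]*1000
for lo,hi in((35,45),(48,60),(60,78)):
    s=L[(L[:,2]>lo)&(L[:,2]<hi)&(abs(L[:,1])<40)&(abs(L[:,0])<80)]
    print(lo,len(s),np.percentile(s,[1,50,99],axis=0).round(1).tolist(),cv2.minAreaRect(s[:,:2].astype(np.float32)))
s=L[(L[:,2]>48)&(L[:,2]<60)&(abs(L[:,1])<30)&(L[:,0]>0)&(L[:,0]<60)]; print("fixed",len(s),np.percentile(s,[1,50,99],axis=0).round(1).tolist(),cv2.minAreaRect(s[:,:2].astype(np.float32)))
# profile along jig x on centreline
for x in range(-60,46,4):
    k=(abs(L[:,0]-x)<2)&(abs(L[:,1])<8)&(abs(L[:,2])<90)
    print(x,np.median(L[k,2]).round(0) if k.any() else None,end="; ")
E
```

```text
<stdin>:6: RuntimeWarning: Mean of empty slice.
  ret = um.true_divide(
Traceback (most recent call last):
ValueError: zero-size array to reduction operation maximum which has no identity
```

```bash
python3 - <<'E'
from h import *
z=np.load("w3.npz");p,d=z["p"],z["d"];P=cloud(d,z)
print(p[105,261],p[105,250],d[105,261],P[105,261],P[155,225],P[155,262],P[188,262],P[188,255],P[140,262],P[30,250])
print(P[90:225:3,262,2].round(3))
h=cv2.cvtColor(p,cv2.COLOR_BGR2HSV);print(h[105,261])
E
```

```text
[ 86 165 229] [ 88 167 230] 0.2839923 [ 0.43813558 -0.14039036  0.07177428] [ 0.48053887 -0.20198092  0.03048974] [ 0.49364546 -0.1576533   0.03845704] [ 0.52911093 -0.16938583  0.05385643] [ 0.52624516 -0.17734409  0.05457091] [ 0.4746089  -0.15135991  0.05382411] [ 0.3553225  -0.12678778  0.00098076]
[0.031 0.039 0.039 0.039 0.071 0.071 0.069 0.054 0.054 0.055 0.054 0.055
 0.054 0.054 0.055 0.055 0.054 0.054 0.054 0.039 0.038 0.039 0.039 0.038
 0.037 0.037 0.039 0.038 0.038 0.039 0.041 0.054 0.053 0.054 0.053 0.053
 0.038 0.038 0.032 0.032 0.031 0.031 0.031 0.032 0.206]
[ 17 159 229]
```

```bash
cat > jig.py <<'E'
from h import *
from scipy.optimize import least_squares
def jig(z,yaw=-18.3,rows=(60,218)):
    p,d=z["p"],z["d"];P=cloud(d,z)
    h=cv2.cvtColor(p,cv2.COLOR_BGR2HSV);H,S,V=[h[...,i].astype(int) for i in range(3)]
    m=np.zeros((384,512),bool);m[rows[0]:rows[1],170:350]=1
    q=P[m&(H>8)&(H<25)&(S>110)&(P[...,2]>.064)&(P[...,2]<.085)]
    if len(q): r=cv2.minAreaRect((q[:,:2]*1000).astype(np.float32));print("orange",len(q),q.mean(0).round(4),r)
    y=np.radians(yaw);ex=np.array([np.cos(y),np.sin(y)]);ey=np.array([-ex[1],ex[0]]);O=np.array([.515,-.165])
    Q=P[m&(P[...,2]<.09)];L=np.c_[(Q[:,:2]-O)@np.c_[ex,ey],Q[:,2]]*1000
    for n,lo,hi,a,b in(("plate",64,78,-100,-30),("slide",49,59,-80,-12),("fixed",49,59,0,40),("bed",36,42,-100,60)):
        s=L[(L[:,2]>lo)&(L[:,2]<hi)&(abs(L[:,1])<40)&(L[:,0]>a)&(L[:,0]<b)]
        if len(s)>5: print(n,len(s),np.percentile(s,[1,50,99],axis=0).round(1).tolist(),cv2.minAreaRect(s[:,:2].astype(np.float32)))
    mm=(m&(P[...,2]<.036)&(P[...,2]>.022)).astype(np.uint8)
    c=max(cv2.findContours(mm,0,1)[0],key=cv2.contourArea)[:,0];c=c[(c[:,1]<rows[1]-3)]
    q=world(c[:,0],c[:,1],d[c[:,1],c[:,0]],z)
    f=least_squares(lambda v:np.hypot(q[:,0]-v[0],q[:,1]-v[1])-.105,[.5,-.16],loss='soft_l1',f_scale=.002);print("tt",f.x.round(4),"seat from tt",(f.x+.012*ex).round(4))
E
python3 -c "
from jig import *
jig(np.load('w3.npz')); print(pose()[0],pose()[2]['ee_rot'])"
```

```text
orange 259 [ 0.4388 -0.1407  0.0708] ((438.4900207519531, -141.0321044921875), (38.57335662841797, 6.941771030426025), 71.68970489501953)
plate 304 [[-84.6, -20.5, 68.6], [-80.7, -0.8, 70.7], [-76.7, 18.0, 72.5]] ((-80.6480941772461, -1.3627872467041016), (7.921931266784668, 38.80707931518555), 0.04937510937452316)
slide 561 [[-74.3, -20.3, 51.7], [-43.9, -0.9, 54.3], [-34.7, 18.5, 56.0]] ((-54.91769027709961, -1.2781314849853516), (40.88653564453125, 39.14995193481445), 1.2479221820831299)
fixed 449 [[8.3, -19.2, 49.5], [15.7, 0.3, 54.2], [23.9, 19.7, 55.9]] ((16.12554931640625, 0.2058124542236328), (15.888279914855957, 39.17875671386719), 0.28126513957977295)
bed 2653 [[-93.3, -25.1, 36.6], [-20.0, 0.3, 38.4], [39.9, 24.5, 40.7]] ((-26.40019989013672, -0.2585468292236328), (134.53050231933594, 50.04738235473633), 0.8562653064727783)
tt [ 0.5049 -0.1623] seat from tt [ 0.5163 -0.1661]
[ 0.51491076 -0.1648146   0.22770085] [ 1.79961880e+02 -3.03541332e-02  1.61586883e+02]
```

```bash
python3 - <<'E'
from h import *
rel(np.array([.5093,-.1632,.0655]),jigR(-17.8))
E
```

```text
shift cm [ 0.57 -0.03 16.22] rot [ 0.0007 -0.0005 -0.0107] deg 0.6 dist 0.162
```

```bash
python3 -m pendant '[[[0.57,0,3],[0,0,-0.011]],[[0.57,0,6],[0,0,-0.011]],[[0.57,0,9],[0,0,-0.011]],[[0.57,0,11],[0,0,-0.011]],[[0.57,0,12.5],[0,0,-0.011]],[[0.57,0,14],[0,0,-0.011]],[[0.57,0,15],[0,0,-0.011]],[[0.57,0,15.6],[0,0,-0.011]],[[0.57,0,16],[0,0,-0.011]],[[0.57,0,16.2],[0,0,-0.011]],[[0.57,0,16.2],[0,0,-0.011]],[[0.57,0,16.2],[0,0,-0.011]]]' &&
python3 -m pendant '[[[0,0,0.1],[0,0,0]],[[0,0,0.2],[0,0,0]],[[0,0,0.2],[0,0,0]],[[0,0,0.2],[0,0,0]]]'
python3 - <<'E'
from h import *
s=get_state();print(s["force"],s["ee_pos"])
p,d,c=grab("wrist"); cv2.imwrite("pics/w4.png",p); np.savez("w4.npz",p=p,d=d,**{k:np.array(v) for k,v in c.items()})
E
```

```text
t: 6.75
ee_pos: [0.51, -0.1631, 0.0667]
ee_rot: [-180.0, 0.0, 162.3]
force: [0.1, -0.5, -0.8]
finger_gap: 0.0145
gripper_force: 58.7
t: 7.15
ee_pos: [0.5097, -0.163, 0.0643]
ee_rot: [-180.0, -0.0, 162.3]
force: [0.3, 0.1, 0.8]
finger_gap: 0.0143
gripper_force: 58.7
[0.32879908 0.10705832 0.81046417] [ 0.50973116 -0.16300032  0.06434243]
```

View pics/w4.png

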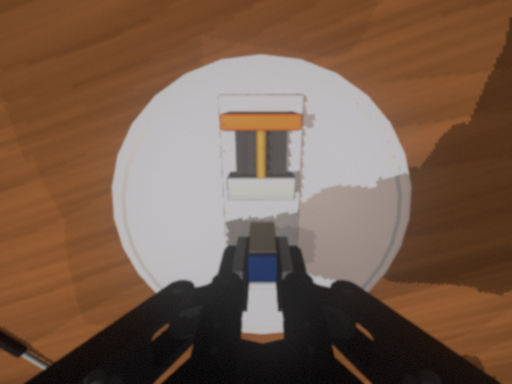

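The wrist view shows the block at (262,240), in line with the jig's middle (261) and just ahead of the sliding jaw (row 190). I'll lower it until it touches.

```bash
python3 -m pendant '[[[0,0,0.1],[0,0,0]],[[0,0,0.15],[0,0,0]],[[0,0,0.15],[0,0,0]]]' |grep -E "ee_pos|force:"; python3 -m pendant '[[[0,0,0.05],[0,0,0]],[[0,0,0.1],[0,0,0]],[[0,0,0.1],[0,0,0]]]'|grep -E "ee_pos|force:"
```

```text
ee_pos: [0.5096, -0.163, 0.0627]
force: [-0.4, -0.4, -0.9]
gripper_force: 58.7
ee_pos: [0.5098, -0.163, 0.0619]
force: [-0.8, 0.2, 1.0]
gripper_force: 59.0
```

```bash
python3 -m pendant '[[[0,0,0.05],[0,0,0]],[[0,0,0.05],[0,0,0]],[[0,0,0.05],[0,0,0]]]' |grep -E "ee_pos|force:"; python3 -m pendant '[[[0,0,0.05],[0,0,0]],[[0,0,0.05],[0,0,0]],[[0,0,0.05],[0,0,0]]]'|grep -E "ee_pos|force:"
```

```text
ee_pos: [0.5099, -0.1631, 0.0619]
force: [-1.8, 1.5, 7.6]
gripper_force: 59.7
ee_pos: [0.5099, -0.1631, 0.0618]
force: [-4.0, 1.5, 14.4]
gripper_force: 60.6
```

```bash
python3 -m pendant '[[[0,0,-0.08],[0,0,0]],[[0,0,-0.08],[0,0,0]]]' |grep -E "ee_pos|force:"; python3 -m pendant '[[[0,0,0],[0,0,0]],[[0,0,0],[0,0,0]],[[0,0,0],[0,0,0]],[[0,0,0],[0,0,0]],[[0,0,0],[0,0,0]]]' 4.5
python3 -m pendant '[[[0,0,-1],[0,0,0]],[[0,0,-2.5],[0,0,0]],[[0,0,-5],[0,0,0]],[[0,0,-8],[0,0,0]],[[0,0,-12],[0,0,0]],[[0,0,-15],[0,0,0]],[[0,0,-15],[0,0,0]],[[0,0,-15],[0,0,0]]]'
python3 - <<'E'
from jig import *
p,d,c=grab("wrist"); cv2.imwrite("pics/w5.png",p); np.savez("w5.npz",p=p,d=d,**{k:np.array(v) for k,v in c.items()})
jig(np.load("w5.npz"),yaw=-17.8,rows=(60,330))
E
```

```text
ee_pos: [0.5099, -0.1631, 0.0619]
force: [-1.8, 0.5, 6.3]
gripper_force: 59.3
t: 9.1
ee_pos: [0.5097, -0.163, 0.0615]
ee_rot: [-180.0, -0.0, 162.3]
force: [-0.2, 0.2, -0.4]
finger_gap: 0.045
gripper_force: 0.0
t: 9.9
ee_pos: [0.5101, -0.1631, 0.2126]
ee_rot: [-180.0, 0.1, 162.3]
force: [-0.2, 0.3, -0.5]
finger_gap: 0.0445
gripper_force: 0.0
orange 297 [ 0.4382 -0.141   0.0709] ((438.32598876953125, -140.65853881835938), (37.89329147338867, 6.727609157562256), 72.46212768554688)
plate 317 [[-83.8, -20.1, 69.0], [-80.9, -0.2, 70.8], [-77.1, 18.6, 72.4]] ((-80.44270324707031, -0.7065525054931641), (6.727613925933838, 38.89023208618164), 0.26214399933815)
slide 644 [[-74.4, -19.8, 49.9], [-43.0, -0.1, 54.3], [-14.6, 19.6, 58.3]] ((-42.646427154541016, -0.932525634765625), (56.936641693115234, 39.75868606567383), 32.14577865600586)
fixed 436 [[8.4, -19.6, 50.9], [16.3, 0.2, 54.2], [24.0, 20.0, 55.8]] ((16.2548828125, 0.2519111633300781), (39.97383117675781, 16.126008987426758), 89.6668701171875)
bed 2528 [[-93.5, -24.7, 36.6], [-23.9, -0.0, 38.4], [40.3, 24.7, 40.3]] ((-26.336822509765625, -0.021219253540039062), (134.47174072265625, 50.10631561279297), 0.32923421263694763)
tt [ 0.504  -0.1619] seat from tt [ 0.5154 -0.1656]
```

View pics/w5.png

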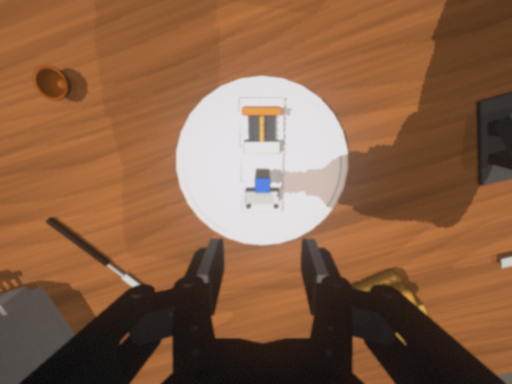

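The view shows the block standing free at (263,182), square and close to the fixed jaw (263,200). Next, close the fingers and come down behind the orange plate.

```bash
python3 - <<'E'
from h import *
rel(np.array([.515,-.165,.052])+np.array([.9527,-.304,0])*-.115,jigR(-17.7))
E
```

```text
shift cm [10.9  -0.03 15.96] rot [-0.0001 -0.0002  0.0005] deg 0.0 dist 0.193
```

```bash
python3 -m pendant '[[[4,0,0],[0,0,0]],[[8,0,0],[0,0,0]],[[10.9,0,0],[0,0,0]],[[10.9,0,1],[0,0,0]],[[10.9,0,4],[0,0,0]],[[10.9,0,7],[0,0,0]],[[10.9,0,10],[0,0,0]],[[10.9,0,13],[0,0,0]],[[10.9,0,15],[0,0,0]],[[10.9,0,16],[0,0,0]],[[10.9,0,16],[0,0,0]],[[10.9,0,16],[0,0,0]]]' 0 && python3 -m pendant '[[[-0.5,0,0],[0,0,0]],[[-1,0,0],[0,0,0]],[[-1,0,0],[0,0,0]],[[-1,0,0],[0,0,0]]]'
python3 - <<'E'
from h import *
s=pose();print(Ro.from_euler('z',17.7,degrees=True).apply(s[0]-[.515,-.165,.038])*1000,s[2]["force"])
E
```

```text
t: 11.15
ee_pos: [0.4062, -0.1301, 0.0519]
ee_rot: [-180.0, -0.0, 162.3]
force: [-1.2, 0.1, 0.6]
finger_gap: -0.0001
gripper_force: 0.0
t: 11.55
ee_pos: [0.4158, -0.1331, 0.0519]
ee_rot: [-180.0, 0.0, 162.3]
force: [0.5, -0.1, -0.1]
finger_gap: 0.0002
gripper_force: 0.0
[-104.21292965    0.21766253   13.94440314] [ 0.52206851 -0.06742934 -0.11049015]
```

```bash
python3 -m pendant '[[[-0.2,0,0],[0,0,0]],[[-0.4,0,0],[0,0,0]],[[-0.6,0,0],[0,0,0]],[[-0.8,0,0],[0,0,0]],[[-1,0,0],[0,0,0]],[[-1.2,0,0],[0,0,0]],[[-1.4,0,0],[0,0,0]],[[-1.5,0,0],[0,0,0]],[[-1.5,0,0],[0,0,0]],[[-1.5,0,0],[0,0,0]]]'
python3 - <<'E'
from jig import *
s=pose();print(Ro.from_euler('z',17.7,degrees=True).apply(s[0]-[.515,-.165,.038])*1000,Ro.from_euler('z',17.7,degrees=True).apply(s[2]["force"]))
p,d,c=grab("wrist"); cv2.imwrite("pics/w6.png",p); np.savez("w6.npz",p=p,d=d,**{k:np.array(v) for k,v in c.items()})
jig(np.load("w6.npz"),yaw=-17.7,rows=(60,330))
E
```

```text
t: 12.55
ee_pos: [0.4297, -0.1375, 0.0516]
ee_rot: [-180.0, 0.0, 162.3]
force: [0.1, -1.0, -0.9]
finger_gap: -0.0002
gripper_force: 0.2
[-89.59545716   0.2744364   13.59815281] [ 0.45683746 -0.94953859 -0.87400315]
orange 4 [ 0.4263 -0.1221  0.0796] ((426.2898864746094, -122.06208801269531), (0.29560616612434387, 0.10146421939134598), 8.737842559814453)
plate 388 [[-98.2, -20.0, 64.2], [-97.5, -6.8, 71.0], [-78.4, 14.0, 77.8]] ((-88.58567810058594, -1.491659164428711), (21.118501663208008, 40.167110443115234), 3.2668616771698)
slide 235 [[-80.0, -19.8, 49.3], [-44.1, 0.3, 54.3], [-34.1, 19.3, 58.4]] ((-56.68281936645508, -0.17162322998046875), (46.605770111083984, 39.726539611816406), 0.02535463497042656)
bed 1241 [[-94.1, -25.0, 36.2], [-87.5, -5.5, 38.3], [-60.6, 24.5, 40.5]] ((-75.7183609008789, -0.23924827575683594), (50.20161056518555, 37.25163269042969), 89.82123565673828)
tt [ 0.5253 -0.1677] seat from tt [ 0.5367 -0.1714]
```

```bash
python3 -m pendant '[[[-0.2,0,0],[0,0,0]],[[-0.4,0,0],[0,0,0]],[[-0.6,0,0],[0,0,0]],[[-0.8,0,0],[0,0,0]],[[-1,0,0],[0,0,0]],[[-1,0,0],[0,0,0]]]'
python3 - <<'E'
from jig import *
s=pose();print(Ro.from_euler('z',17.7,degrees=True).apply(s[0]-[.515,-.165,.038])*1000,Ro.from_euler('z',17.7,degrees=True).apply(s[2]["force"]))
p,d,c=grab("wrist"); cv2.imwrite("pics/w7.png",p); np.savez("w7.npz",p=p,d=d,**{k:np.array(v) for k,v in c.items()})
jig(np.load("w7.npz"),yaw=-17.7,rows=(60,330))
E
```

```text
t: 13.2
ee_pos: [0.4397, -0.1407, 0.0517]
ee_rot: [-180.0, 0.0, 162.3]
force: [-0.0, 0.3, 0.2]
finger_gap: 0.0001
gripper_force: 0.0
[-79.15191805   0.25449755  13.66080573] [-0.11060386  0.30199441  0.2401081 ]
orange 7 [ 0.4363 -0.1253  0.0816] ((436.4584045410156, -125.35235595703125), (0.23746590316295624, 1.07735276222229), 75.09727478027344)
plate 763 [[-91.7, -19.3, 64.1], [-87.7, 0.2, 71.2], [-68.4, 13.9, 77.8]] ((-80.05357360839844, -0.8264923095703125), (23.661048889160156, 39.473453521728516), 0.9753665924072266)
slide 245 [[-69.6, -20.0, 49.2], [-34.2, 0.3, 54.2], [-23.4, 19.3, 58.6]] ((-46.41295623779297, -0.23221206665039062), (46.75220489501953, 39.99008560180664), 0.2745669186115265)
bed 2421 [[-93.8, -24.9, 36.3], [-84.1, -1.1, 38.3], [-51.8, 24.4, 39.9]] ((-69.8001480102539, -0.4562110900878906), (48.78919982910156, 50.44977951049805), 0.2199404537677765)
tt [ 0.5265 -0.1675] seat from tt [ 0.538  -0.1712]
```

View pics/w7.png

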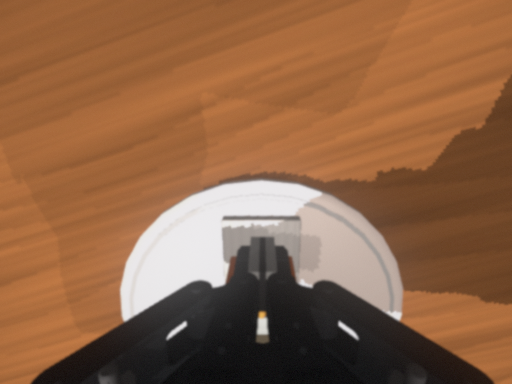

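The wrist view shows the fingers at (262,250) against the plate, and depth shows the jaw has moved about 10 mm with them. I'll go on slowly.

```bash
python3 -m pendant '[[[-0.15,0,0],[0,0,0]],[[-0.3,0,0],[0,0,0]],[[-0.45,0,0],[0,0,0]],[[-0.6,0,0],[0,0,0]],[[-0.7,0,0],[0,0,0]],[[-0.8,0,0],[0,0,0]],[[-0.9,0,0],[0,0,0]],[[-1,0,0],[0,0,0]],[[-1.1,0,0],[0,0,0]],[[-1.2,0,0],[0,0,0]],[[-1.3,0,0],[0,0,0]],[[-1.4,0,0],[0,0,0]]]' | grep -E "pos|force:"
cat > f.py <<'E'
from h import *
s=pose();r=Ro.from_euler('z',17.7,degrees=True);print((r.apply(s[0]-[.515,-.165,.038])*1000).round(2),"F jig",r.apply(s[2]["force"]).round(2))
E
python3 f.py; python3 -m pendant '[[[-0.05,0,0],[0,0,0]],[[-0.1,0,0],[0,0,0]],[[-0.1,0,0],[0,0,0]]]' >/dev/null; python3 f.py;  python3 -m pendant '[[[-0.05,0,0],[0,0,0]],[[-0.1,0,0],[0,0,0]],[[-0.1,0,0],[0,0,0]]]' >/dev/null; python3 f.py
```

```text
ee_pos: [0.4521, -0.1446, 0.0515]
force: [-5.2, 0.6, 4.7]
gripper_force: 2.4
[-66.15   0.29  13.55] F jig [-5.13 -1.05  4.68]
[-65.71   0.33  13.44] F jig [-6.15 -0.4   4.77]
[-65.21   0.38  13.36] F jig [-6.57 -0.77  5.67]
```

```bash
python3 - <<'E'
from jig import *
p,d,c=grab("wrist"); P=cloud(d,c)
np.savez("w8.npz",p=p,d=d,**{k:np.array(v) for k,v in c.items()})
jig(np.load("w8.npz"),yaw=-17.7,rows=(60,384))
q,e,g=grab("scene"); Q=cloud(e,g); r=Ro.from_euler('z',17.7,degrees=True)
L=(r.apply((Q.reshape(-1,3)-[.515,-.165,.038]))*1000)
h=cv2.cvtColor(q,cv2.COLOR_BGR2HSV).reshape(-1,3).astype(int)
k=(h[:,0]>95)&(h[:,0]<130)&(h[:,1]>90)&(abs(L[:,0])<40)&(abs(L[:,1])<40)&(L[:,2]>20)
print("blue",k.sum(),L[k].mean(0).round(1),np.ptp(L[k],axis=0).round(1))
cv2.imwrite("pics/s2.png",np.hstack([cv2.resize(q[170:260,150:260],(440,360),interpolation=cv2.INTER_CUBIC),cv2.resize(p[240:384,180:356],(350,360))]))
E
```

```text
orange 3 [ 0.4495 -0.1295  0.0822] ((449.4112548828125, -129.49594116210938), (0.22172415256500244, 0.9236969947814941), 87.68521118164062)
plate 751 [[-77.8, -19.1, 64.3], [-73.6, 0.3, 71.4], [-54.4, 14.0, 77.8]] ((-65.72783660888672, -0.8939170837402344), (24.828691482543945, 40.14393615722656), 0.9785440564155579)
slide 309 [[-77.4, -19.9, 49.6], [-54.9, 0.3, 54.7], [-12.3, 19.4, 59.0]] ((-46.93128204345703, 3.373422622680664), (62.8472785949707, 37.372703552246094), 24.267053604125977)
bed 4091 [[-93.7, -24.9, 36.9], [-77.5, -1.0, 38.4], [-40.6, 24.3, 39.8]] ((-63.652137756347656, -0.3642730712890625), (61.114784240722656, 50.19766616821289), 0.23586665093898773)
tt [ 0.5284 -0.1672] seat from tt [ 0.5398 -0.1709]
blue 23 [ 1.3 -0.3 43.2] [13.7 14.   5. ]
```

View pics/s2.png

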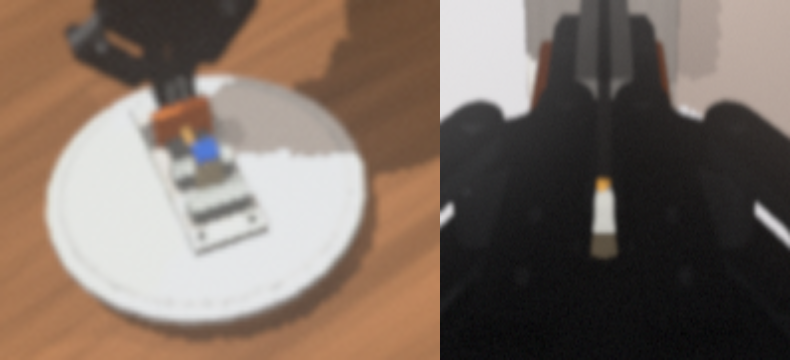

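The left crop (scene camera) shows the block upright at (205,150) between the jaws, against or almost against the fixed jaw. The right crop shows the fingers on the plate. The force is rising like the spring, so I'll press a little more.

```bash
for i in 1 2; do :; done; python3 -m pendant '[[[-0.05,0,0],[0,0,0]],[[-0.1,0,0],[0,0,0]],[[-0.1,0,0],[0,0,0]]]' >/dev/null; python3 f.py;  python3 -m pendant '[[[-0.05,0,0],[0,0,0]],[[-0.05,0,0],[0,0,0]],[[-0.05,0,0],[0,0,0]]]' >/dev/null; python3 f.py; python3 -m pendant '[[[0,0,0],[0,0,0]],[[0,0,0],[0,0,0]],[[0,0,0],[0,0,0]],[[0,0,0],[0,0,0]]]'; python3 f.py
```

```text
[-64.67   0.39  13.3 ] F jig [-8.85 -0.08  7.07]
[-64.44   0.39  13.26] F jig [-10.12  -0.28   7.81]
t: 16.15
ee_pos: [0.4537, -0.145, 0.0513]
ee_rot: [-180.0, -0.2, 162.3]
force: [-9.5, 3.1, 7.9]
finger_gap: 0.0001
gripper_force: 5.0
[-64.43   0.39  13.25] F jig [-9.96  0.08  7.92]
```

```bash
python3 -m pendant '[[[0.1,0,0],[0,0,0]],[[0.2,0,0],[0,0,0]],[[0.4,0,0],[0,0,0]],[[0.8,0,0],[0,0,0]],[[1.5,0,0],[0,0,0]],[[3,0,0],[0,0,0]],[[3,0,0],[0,0,0]],[[3,0,-4],[0,0,0]],[[3,0,-8],[0,0,0]],[[1,0,-12],[0,0,0]],[[0,0,-15],[0,0,0]],[[0,0,-15],[0,0,0]]]' >/dev/null; python3 -m pendant '[[[-5,0,0],[0,0,0]],[[-5,0,0],[0,0,0]],[[-5,0,0],[0,0,0]],[[-5,0,0],[0,0,0]]]'
python3 - <<'E'
from jig import *
p,d,c=grab("wrist"); cv2.imwrite("pics/w9.png",cv2.resize(p[60:280,150:380],None,fx=2.6,fy=2.6)); np.savez("w9.npz",p=p,d=d,**{k:np.array(v) for k,v in c.items()})
z=np.load("w9.npz");jig(z,yaw=-17.7,rows=(60,330))
P=cloud(d,c);r=Ro.from_euler('z',17.7,degrees=True);L=r.apply(P.reshape(-1,3)-[.515,-.165,.038])*1000
k=(L[:,2]>40)&(L[:,2]<48)&(abs(L[:,0])<30)&(abs(L[:,1])<30);s=L[k]
print("top",k.sum(),np.percentile(s,[1,50,99],axis=0).round(1).tolist(),cv2.minAreaRect(s[:,:2].astype(np.float32)))
for y in(-14,14):
  k=(abs(L[:,1]-y)<3)&(L[:,2]>13)&(L[:,2]<19)&(L[:,0]>-60)&(L[:,0]<30); xs=np.sort(L[k,0]); i=np.argmax(np.diff(xs)); print("gap",y,xs[i],xs[i+1])
E
```

```text
t: 17.75
ee_pos: [0.5028, -0.1607, 0.201]
ee_rot: [180.0, -0.1, 162.3]
force: [-0.0, 0.1, -0.8]
finger_gap: -0.0001
gripper_force: 0.0
orange 296 [ 0.4637 -0.1491  0.0707] ((463.7933044433594, -148.95501708984375), (36.96243667602539, 7.260087490081787), 72.45553588867188)
plate 347 [[-57.5, -19.7, 64.1], [-54.2, 0.2, 70.5], [-50.1, 19.1, 72.2]] ((-53.78694152832031, -0.3463306427001953), (7.530791282653809, 39.0783576965332), 0.248943030834198)
slide 539 [[-57.5, -19.5, 49.2], [-20.3, 0.2, 54.1], [-12.1, 19.0, 58.1]] ((-34.77818298339844, 0.196563720703125), (45.544368743896484, 39.62259292602539), 0.05385199934244156)
fixed 333 [[8.3, -19.0, 49.9], [17.5, -0.8, 54.2], [23.8, 19.7, 55.6]] ((15.990397453308105, 0.33896636962890625), (15.76569652557373, 38.925594329833984), 0.019035378471016884)
bed 2857 [[-93.6, -24.6, 36.7], [-61.4, -0.8, 38.3], [39.6, 24.6, 41.2]] ((-26.160133361816406, 0.0636444091796875), (134.99411010742188, 50.013309478759766), 0.3542131185531616)
tt [ 0.5034 -0.1617] seat from tt [ 0.5148 -0.1653]
top 243 [[-7.6, -6.9, 41.0], [-0.4, 1.3, 44.3], [7.8, 8.5, 45.6]] ((0.0561671257019043, 0.8016800880432129), (15.703892707824707, 15.478536605834961), 0.3524022102355957)
gap -14 -57.17268337471625 -21.613536420442273
gap 14 -57.26036541937348 -21.69835040979185
```

View pics/w9.png

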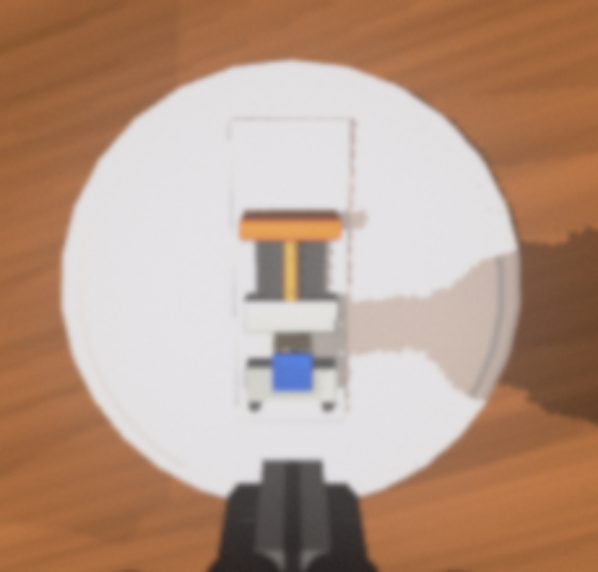

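The view shows the blue end at (292,372), square against the fixed jaw, with the sliding jaw (290,316) up against the block. Depth puts the block at x ≈ 0, y ≈ +0.8 mm and the plate's rear at −57.5 mm (−58 nominal for a seated block), and the robot is clear.

```bash
python3 -c "
from rig import workorder
print(workorder.job_done())"
```

```text
the job is handed in; nothing more can be done
None
```

I handed the job in: the blue-ended block stands upright and square on the jig bed, nipped against the fixed jaw with about 10 N on the plate, and the robot is clear; the hand-in call gave no verdict.

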